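# Fish a dropped flywheel out from under the film scanner

### The job

A small steel flywheel has rolled under the film scanner and lies somewhere in the low space below it. Take the flat T-headed probe, feel for the flywheel under the scanner without shoving the scanner or jamming the flywheel hard against it, and drag the flywheel out until it lies on the bench in front of the scanner, fully clear of it. Then lay the probe down flat on the bench, clear of the scanner too, and leave the splicer, the film can and the spare reel where they are.

Things in the scene. Friction and masses are not known exactly. Their poses are not given: they have to be found in the camera images.
- scanner: film scanner, fixed, 160 mm deep (x), 300 mm wide (y), about 150 mm tall: dark wooden case, aluminium deck with two reels, lens and camera. Origin on the bench under its centre, x to its rear, z up. A wooden runner under each end (inner faces at y = -110 and +110 mm) carries it 36 mm above the bench. A push on it over 24 N counts as a shove
- mouth (a point): middle of the front opening of the space below the scanner (220 mm wide, 36 mm high), in its front face, 18 mm up; axes as the scanner's. The flywheel, not tracked and hidden, is a plain steel disc 46 mm across, 20 mm thick, about 0.24 kg, flat on the bench, its centre 40 to 90 mm in from here and up to 80 mm to either side; it drags with 1 to 3 N when slid
- apron (a point): middle of the inner face of the 8 mm thick rear apron that closes the space, 152 mm in from the mouth; axes as the scanner's. Its lower edge is 14 mm above the bench, so the probe's head passes under it but the flywheel does not: a flywheel that stands in the probe's way slides back and jams here
- probe_grip (a point): grip point of the flat probe: centre of the beech handle's height, 11 mm above its underside. The probe lies flat on the bench, about 0.13 kg; x points along it to its head, z up. Handle 24 mm wide, 22 mm tall, from x = -85 to +35 mm; blade 18 mm wide, 6 mm thick from there to the head, its underside level with the handle's; T head from x = +220 to +230 mm, 70 mm wide (26 mm beyond the blade each side), 7 mm tall
- probe_head (a point): centre of the probe's T head, 225 mm ahead of the grip point and 3.5 mm above the underside; axes as the grip point's
- splicer: bystander: metal tape splicer, 200 x 62 mm base and about 34 mm tall, origin on the bench 40 mm from the base's middle towards its near end
- film_can: bystander: round aluminium film can, 140 mm across, 20 mm tall, origin at the centre of its underside
- spare_reel: bystander: white spoked film reel lying flat, 127 mm across, 14 mm thick, origin at the centre of its underside

How it is judged:
On the way:
1. the probe touches the flywheel while it is still under the scanner (contact force between probe and flywheel_c0 above 0.2 N and x of flywheel_c0 in the frame of scanner above -0.08 m), for 0.05 s.
At the end, for the whole second after the job is handed in: The flywheel rests on the bench in front of the scanner, its centre at least 25 mm (its edge 2 mm) ahead of the front face and within 200 mm of the scanner's middle line; the probe lies flat on the bench, right side up, with no part of its head under the scanner; both are let go (x of flywheel_c0 in the frame of scanner between -0.35 and -0.105 m and y of flywheel_c0 in the frame of scanner between -0.2 and 0.2 m and height (world z) of flywheel_c0 between 0 and 0.03 m and height (world z) of probe_head below 0.015 m and height (world z) of probe_grip below 0.02 m and angle between probe_head's own z axis and vertical below 0.1 rad and (x of probe_head in the frame of scanner below -0.086 m or y of probe_head in the frame of scanner above 0.16 m or y of probe_head in the frame of scanner below -0.16 m)); the robot touches nothing.
It fails at once if the scanner is shoved: pushed with more than 24 N by the probe, the robot or the jammed flywheel (contact force between anything else and scanner above 24 N).
It fails at once if the splicer is moved more than 15 mm (distance of splicer from where it was at the start of the episode above 0.015 m).
It fails at once if the film can is moved more than 15 mm (distance of film_can from where it was at the start of the episode above 0.015 m).
It fails at once if the spare reel is moved more than 15 mm (distance of spare_reel from where it was at the start of the episode above 0.015 m).
It also fails if it takes over 67 s, if anything falls off the work surface, if the arm or the gripper's body presses on something with over 40 N, if the wrist force passes 120 N, or if a joint passes its speed limit or range.

### The arm

A 6-joint arm with a two-finger parallel gripper is mounted at the origin on the work surface. World frame = base frame: x ahead of the robot, y to its left, z up, the work surface at z = 0. Lengths are in m, angles in rad, forces in N, time in s.
With the tool pointing down it reaches from about 0.275 to 0.85 m from the base axis. Payload 5.2 kg.
Tool frame: the origin (TCP) lies between the finger pads; the fingertips stand 11 mm ahead of it and the grasp point (between the pads) lies 8 mm behind it; z points along the fingers, y is the line along which they close (so a half turn about z gives the same grasp; the last joint's range is limited). The gripper opens to 85 mm and grips with 20 to 120 N. Pads are 22 mm wide; open, the fingers measure 114 mm over their backs; the gripper's body (76 mm by 85 mm) begins 54 mm behind the grasp point. The pads swing forward as they close: fully open they stand 13 mm farther back than shut.
Start: joints at [1.129, 0.259, 1.535, -0, 1.348, -0.203], TCP at [0.13, 0.534, 0.216] pointing down, gripper open.
Joint ranges: [-3.14, 3.14], [-0.91, 2.08], [0.19, 2.58], [-1.22, 4.36], [0.22, 2.71], [-3.12, 3.12]. Speed limits (rad/s): [2.57, 2.57, 3.14, 3.14, 3.14, 3.14].

### API

Orientations are given as a rotation vector (axis times angle).
In Python, from bench import arm gives the robot as it stands.
- The arm moves only by the shell command python3 -m crank 'ROWS'. ROWS is JSON, one flat list of numbers, 5 for each row, row after row: the shift along the tool's x, y, z in mm, then the turn about the tool's z in rad, then the opening, from 0 (shut) to 1 (fully open). A call has 1 to 10 rows; each row is the pose to reach, as a shift and turn from the pose commanded when the call began, along the tool's axes at that moment; what a row does not reach only later rows make up. A row lasts 1/12 s, in which the tool goes at most 41.7 mm and 7.16 degrees, less where a joint would pass 70% of its speed; a pose out of reach is approached as far as the arm can. A call with a gripper value outside its range is refused whole. The fingers move at their own pace and stop on an object; the grip force is fixed at half the most. Time passes only in rows, so rows that repeat a pose let the fingers close. It gives the time, the measured TCP pose, the force, the opening and the grip force at its end, in the units of the state.
- arm.observe(): the state, without advancing time (a new reading comes with each control period).
- arm.read_camera(name): name is "scene" or "top" or "wrist"; returns a dict with "pixels" (384x512x3 uint8, red, green, blue), "range_z" (384x512 float32, m along the optical axis (not along the pixel's ray), 0 where there is no reading), "fx", "fy", "cx", "cy" (pixels), "R" (3x3) and "t" (3): a world point X has camera coordinates R X + t. Camera axes: x right, y down, z forward; pixel columns grow to the right and rows downward; lengths in m; the calibration is good to about 2 mm. A picture is of the moment at which its call begins.
- arm.close_job(): hands the job in; it is judged then, once.
The state is a dict: "time": time; "joints": joint angles; "qvel": joint speeds; "joint_torque": joint torques, N m; "ee_pos": TCP position; "ee_rot": TCP orientation; "contact_force": force on the tool from outside, world axes, zero at the start; "ft_torque": the same for the moment, N m; "width": finger opening in m; "grip_force": force on a finger pad.
Only numpy, scipy, OpenCV 4.12 (cv2) and the standard library are available. Lean on these libraries where they do the work, as an engineer would, in place of code of your own. Each camera call takes 0.05 s, during which the arm holds its last target. There are 200 camera calls.

## Working session

There is one attempt and no reset: what is moved stays moved. The work goes in short steps, Python scripts to look and compute and a shell command to move; the robot and the scene stay as the last step left them, time stands still between calls to the robot, and variables do not carry over. Pictures are saved under pics/ and viewed, at most 10 in all, crops included, and the job is handed in when it is done.

```bash
mkdir -p pics; ls
python3 - <<'E'
from bench import arm
import cv2,numpy as np
s=arm.observe();print(s)
for n in("scene","top"):
    c=arm.read_camera(n);cv2.imwrite(f"pics/{n}.png",c["pixels"][:,:,::-1]);np.savez(f"{n}.npz",**c)
    print(n,c["fx"],c["cx"],c["cy"],c["R"],c["t"],-c["R"].T@c["t"])
E
```

```text
pics
{'time': 0.0, 'joints': array([ 1.12920142e+00,  2.59359769e-01,  1.53609296e+00,  6.37624843e-06,
        1.34799094e+00, -2.02834318e-01]), 'qvel': array([-0.00033759,  0.00026236, -0.0006535 , -0.00049239, -0.00177362,
        0.0006956 ]), 'joint_torque': array([-7.50678282e-04, -4.46045208e+01, -2.90566224e+01, -4.39744490e-04,
        1.20662159e-02, -9.98408609e-06]), 'ee_pos': array([0.12982451, 0.53388524, 0.21466173]), 'ee_rot': array([-3.74085601e-01, -3.11864348e+00,  2.75431168e-03]), 'contact_force': array([ 0.31382307, -0.21252101,  0.57078327]), 'ft_torque': array([-0.03269368, -0.00906978,  0.01039708]), 'grip_force': 0.0, 'width': 0.08510682020595266}
scene 365.5295371524855 255.21459642301792 189.70951923367085 [[ 0.49049549  0.87137951  0.01057957]
 [ 0.65938705 -0.3631738  -0.65826554]
 [-0.56975688  0.32985231 -0.75271147]] [-0.29308544 -0.35605253  1.47916334] [ 1.221297   -0.36182574  0.88210682]
top 478.74672167931686 258.65774784434797 188.70902464701732 [[-0.01375879 -0.99978039 -0.01580704]
 [-0.99760894  0.01479626 -0.06750909]
 [ 0.06772815  0.01484041 -0.99759343]] [0.01537788 0.61601762 1.52363627] [ 0.51156319 -0.01635164  1.5617994 ]
```

View pics/top.png

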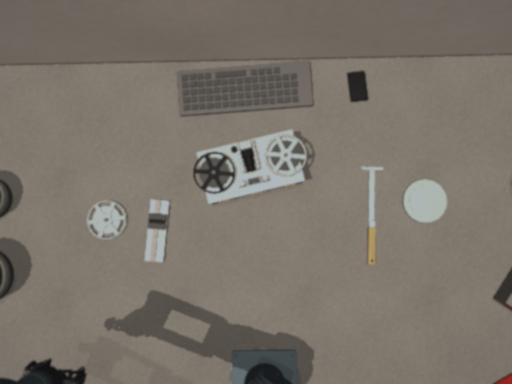

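View pics/scene.png

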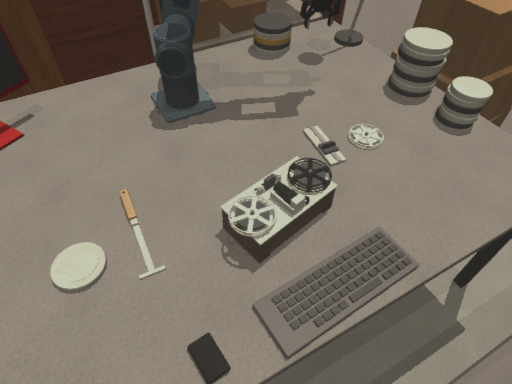

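The top view shows the scanner at about (250,167), turned about 12°. The probe lies at (372,215) with its head up and its handle at (372,245). The can is at (425,200), the splicer at (157,230) and the reel at (107,219). The scene view agrees. Next I'll measure them.

```bash
cat > h.py <<'E'
import numpy as np,cv2
def cloud(c):
    v,u=np.mgrid[0:384,0:512];z=c["range_z"]
    P=np.stack([(u-c["cx"])/c["fx"]*z,(v-c["cy"])/c["fy"]*z,z],-1)
    W=(P-c["t"])@c["R"]; W[z==0]=np.nan
    return W
def ray(c,u,v,h):
    d=c["R"].T@np.array([(u-c["cx"])/c["fx"],(v-c["cy"])/c["fy"],1]);o=-c["R"].T@c["t"]
    return o+d*(h-o[2])/d[2]
def toolxy(s,p):
    "world point -> shift (mm) in tool axes"
    R=cv2.Rodrigues(np.array(s["ee_rot"]))[0]
    return 1000*R.T@(np.array(p)-s["ee_pos"]),R
E
python3 - <<'E'
from h import *
c=np.load("top.npz");W=cloud(c);px=c["pixels"];hsv=cv2.cvtColor(px,cv2.COLOR_RGB2HSV)
def box(u0,u1,v0,v1,lo,hi):
    m=np.zeros((384,512),bool);m[v0:v1,u0:u1]=True
    return m&(W[...,2]>lo)&(W[...,2]<hi)
for h0,h1 in((.05,.2),):
    m=box(185,330,120,215,h0,h1);z=W[...,2][m];print("scan z",np.percentile(z,[5,25,50,75,95]),m.sum())
zd=np.median(z)
m=box(185,330,120,215,zd-.006,zd+.006);r=cv2.minAreaRect((W[m][:,:2]*1000).astype(np.float32));print("deck",r,cv2.boxPoints(r))
m=box(185,330,120,215,.03,.3);r=cv2.minAreaRect((W[m][:,:2]*1000).astype(np.float32));print("all",r)
# probe
reg=np.zeros((384,512),bool);reg[150:275,350:395]=True
o=reg&(hsv[...,1]>90);v,u=np.nonzero(o);pts=np.array([ray(c,a,b,.02)for a,b in zip(u,v)]);r=cv2.minAreaRect((pts[:,:2]*1000).astype(np.float32));print("handle",r,len(u),W[o][:,2].mean())
w=reg&(hsv[...,1]<40)&(hsv[...,2]>150);v,u=np.nonzero(w);pts=np.array([ray(c,a,b,.006)for a,b in zip(u,v)])*1000
hd=pts[pts[:,0]>pts[:,0].max()-9];print("head",hd.mean(0),hd[:,1].min(),hd[:,1].max(),pts[:,0].max())
bl=pts[pts[:,0]<pts[:,0].max()-20];print("blade fit",cv2.fitLine(bl[:,:2].astype(np.float32),cv2.DIST_L2,0,.01,.01).ravel())
for n,a in dict(can=(395,455,170,230),reel=(80,135,195,245),spl=(140,175,195,268)).items():
    m=box(*a,.008,.08);r=cv2.minAreaRect((W[m][:,:2]*1000).astype(np.float32));print(n,r)
E
```

```text
scan z [0.09504396 0.09932968 0.10637841 0.11971094 0.13791544] 5537
deck ((681.149169921875, 31.081146240234375), (163.5979461669922, 342.87921142578125), 12.708564758300781) [[ 563.6388   180.32565]
 [ 639.06946 -154.1536 ]
 [ 798.65955 -118.16336]
 [ 723.2289   216.31589]]
all ((680.3933715820312, 31.367996215820312), (168.28903198242188, 348.8524169921875), 12.681910514831543)
handle ((427.8490295410156, -350.95330810546875), (22.303936004638672, 114.4698715209961), 88.33110809326172) 282 0.022395675247941928
head [ 681.19204247 -361.09301665    6.        ] -395.5774102740478 -327.4686712043703 686.2690580758928
blade fit [ 9.9945372e-01 -3.3049162e-02  5.7905396e+02 -3.5835727e+02]
can ((578.4593505859375, -528.6050415039062), (189.97567749023438, 186.5150604248047), 87.99271392822266)
reel ((521.2357177734375, 504.57196044921875), (148.25106811523438, 163.7820587158203), 1.004657506942749)
spl ((486.1767883300781, 343.77996826171875), (214.8672332763672, 104.20902252197266), 4.567669868469238)
```

Run:
```python
from h import *
from bench import arm
c=np.load("top.npz");W=cloud(c);hsv=cv2.cvtColor(c["pixels"],cv2.COLOR_RGB2HSV)
cor=np.array([ray(c,*p,.097)[:2] for p in((207,203),(305,182),(292,130),(197,150))])*1000;print(cor.round(),cor.mean(0),W[195,230],W[190,262])
reg=np.zeros((384,512),np.uint8);reg[120:215,185:330]=1
m=((hsv[...,1]<40)&(hsv[...,2]>150)).astype(np.uint8)*reg
m=cv2.morphologyEx(m,cv2.MORPH_OPEN,np.ones((3,3)))
v,u=np.nonzero(m);p=np.array([ray(c,a,b,.097)[:2] for a,b in zip(u,v)])*1000;print(cv2.minAreaRect(p.astype(np.float32)))
s=arm.observe()
for P in((.42,.1,.216),(.4545,-.3526,.12)):print(toolxy(s,P)[0])
```

```text
[[ 569.  164.]
 [ 630. -137.]
 [ 791. -100.]
 [ 734.  194.]] [680.98195508  30.44971784] [0.59277102 0.09332876 0.10069376] [ 0.60675999 -0.00477037  0.09902384]
((683.4766845703125, 21.535476684570312), (165.93893432617188, 325.3117980957031), 12.755245208740234)
[-384.54604119 -352.9968037    -0.80112707]
[-525.15732449 -784.43529704   95.85446495]
```

```bash
python3 -m crank '[-380,-330,0,0,1,-380,-330,0,0,1,-380,-330,0,0,1,-380,-330,0,-0.05,1,-380,-330,0,-0.1,1,-380,-330,0,-0.15,1,-380,-330,0,-0.206,1,-380,-330,0,-0.206,1,-380,-330,0,-0.206,1,-380,-330,0,-0.206,1]'
```

```text
time: 0.93
ee_pos: [0.3715, 0.1927, 0.2154]
ee_rot: [-0.051, -3.141, -0.0]
contact_force: [0.7, 1.2, -0.0]
width: 0.0852
grip_force: 0.0
```

```bash
python3 -m crank '[-101,-542,0,0,1,-101,-542,0,0,1,-101,-542,0,0,1,-101,-542,0,0,1,-101,-542,0,0,1,-101,-542,0,0,1,-101,-542,0,0,1,-101,-542,0,0,1,-101,-542,0,0,1,-101,-542,0,0,1]' && python3 -m crank '[-24,-129,0,0,1,-24,-129,0,0,1,-24,-129,0,0,1,-24,-129,0,0,1,-24,-129,0,0,1]'
python3 - <<'E'
from bench import arm
import cv2,numpy as np
print(arm.observe())
c=arm.read_camera("wrist");cv2.imwrite("pics/w1.png",c["pixels"][:,:,::-1]);np.savez("w1.npz",**c)
E
```

```text
time: 1.77
ee_pos: [0.4335, -0.2194, 0.2152]
ee_rot: [-0.052, -3.141, -0.001]
contact_force: [1.0, 1.6, 1.1]
width: 0.0855
grip_force: 0.0
time: 2.18
ee_pos: [0.4532, -0.3496, 0.2141]
ee_rot: [-0.057, -3.14, -0.002]
contact_force: [0.9, 0.2, -0.5]
width: 0.0853
grip_force: 0.0
{'time': 2.1833, 'joints': array([-8.51645557e-01,  3.00733516e-01,  1.48082635e+00, -2.67854704e-04,
        1.36159547e+00, -2.38617667e+00]), 'qvel': array([ 0.04685997, -0.04975305,  0.06263813,  0.01635735,  0.01706681,
        0.01546596]), 'joint_torque': array([ -1.50060095, -46.30446911, -30.32074928,  -0.21163594,
        -0.21789717,  -0.18805107]), 'ee_pos': array([ 0.45324318, -0.34960584,  0.21414735]), 'ee_rot': array([-5.68519225e-02, -3.13983312e+00, -1.53991991e-03]), 'contact_force': array([ 0.90626854,  0.1858196 , -0.47391728]), 'ft_torque': array([ 0.00027   , -0.03326758, -0.04571646]), 'grip_force': 0.0, 'width': 0.0853480733249839}
```

View pics/w1.png

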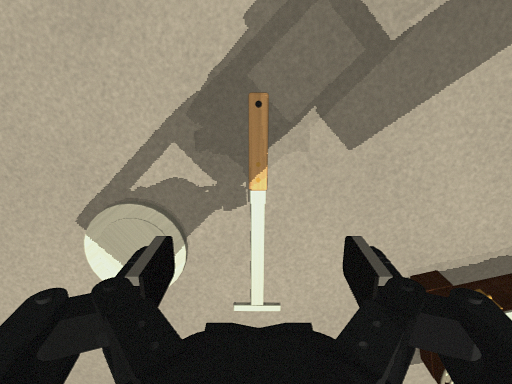

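The wrist view shows the handle from (258,93) to (258,190) and the head at (257,308). The can at (135,250) is well to the side. I'll measure the probe here.

Run:
```python
from h import *
from bench import arm
c=np.load("w1.npz");hsv=cv2.cvtColor(c["pixels"],cv2.COLOR_RGB2HSV)
reg=np.zeros((384,512),bool);reg[85:195,240:280]=True
o=reg&(hsv[...,1]>110);v,u=np.nonzero(o)
p=np.array([ray(c,a,b,.022)[:2] for a,b in zip(u,v)])*1000;print(cv2.minAreaRect(p.astype(np.float32)))
a=ray(c,258,93.,.022);e=ray(c,258.5,190,.022);h=ray(c,257,308,.007);print(a,e,h,h-(a+e)/2)
d=h-(a+e)/2;print("yaw",np.degrees(np.arctan2(d[1],d[0])))
s=arm.observe();print(s["ee_pos"],s["ee_rot"])
```

```text
((427.3580627441406, -347.6601257324219), (22.56376838684082, 116.68775177001953), 87.37512969970703)
[ 0.3691337  -0.34581297  0.022     ] [ 0.4869051  -0.34953055  0.022     ] [ 0.67821197 -0.35876766  0.007     ] [ 0.25019257 -0.0110959  -0.015     ]
yaw -2.539371257947855
[ 0.45314032 -0.34736513  0.21433942] [-0.054611   -3.13961774 -0.00332613]
```

```bash
python3 -m crank '[0,-1,40,0.01,1,0,-1,80,0.01,1,0,-1,120,0.01,1,0,-1,150,0.01,1,0,-1,175,0.01,1,0,-1,190,0.01,1,0,-1,197,0.01,1,0,-1,198,0.01,1,0,-1,198,0.01,1]' && python3 -m crank '[0,0,0,0,0,0,0,0,0,0,0,0,0,0,0,0,0,0,0,0,0,0,0,0,0,0,0,0,0,0,0,0,0,0,0]'
```

```text
time: 2.98
ee_pos: [0.4541, -0.3472, 0.0182]
ee_rot: [0.065, 3.141, -0.0]
contact_force: [-0.6, -0.2, -0.5]
width: 0.0853
grip_force: 0.0
time: 3.57
ee_pos: [0.4537, -0.3482, 0.0176]
ee_rot: [0.067, 3.141, -0.0]
contact_force: [0.9, 0.1, -0.7]
width: 0.0004
grip_force: 0.0
```

Run:
```python
from bench import arm
import cv2,numpy as np
c=arm.read_camera("wrist");a=c["pixels"][:,:,::-1]
d=arm.read_camera("scene");b=d["pixels"][150:290,60:240,::-1]
cv2.imwrite("pics/w2.png",np.hstack([cv2.resize(a,(400,300)),cv2.resize(b,(386,300))]))
np.savez("w2.npz",**c)
print(arm.observe()["ee_pos"])
```

```text
[ 0.45363143 -0.3480976   0.01748677]
```

View pics/w2.png

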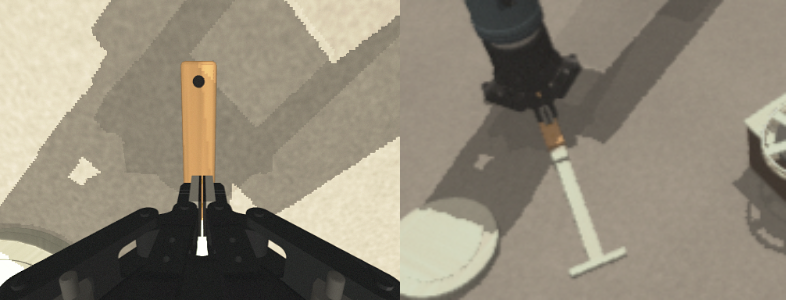

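The wrist view shows the fingers shut on top of the handle, with the tips at about (200,180) in the left half. They closed above it. I'll check the tip height from the range image.

Run:
```python
from h import *
c=np.load("w2.npz");W=cloud(c)
for v in range(214,260,5):
    print(v,[tuple((W[v,u]*1000).round().astype(int)) for u in (236,246,252,258,266,274)])
```

```text
214 [(np.int64(442), np.int64(-360), np.int64(21)), (np.int64(442), np.int64(-354), np.int64(22)), (np.int64(442), np.int64(-350), np.int64(23)), (np.int64(442), np.int64(-347), np.int64(22)), (np.int64(442), np.int64(-342), np.int64(23)), (np.int64(443), np.int64(-338), np.int64(22))]
219 [(np.int64(445), np.int64(-360), np.int64(21)), (np.int64(445), np.int64(-354), np.int64(23)), (np.int64(445), np.int64(-351), np.int64(23)), (np.int64(445), np.int64(-347), np.int64(23)), (np.int64(446), np.int64(-342), np.int64(22)), (np.int64(446), np.int64(-338), np.int64(21))]
224 [(np.int64(448), np.int64(-360), np.int64(21)), (np.int64(447), np.int64(-354), np.int64(23)), (np.int64(448), np.int64(-351), np.int64(22)), (np.int64(448), np.int64(-347), np.int64(23)), (np.int64(449), np.int64(-343), np.int64(21)), (np.int64(450), np.int64(-338), np.int64(20))]
229 [(np.int64(452), np.int64(-360), np.int64(21)), (np.int64(441), np.int64(-353), np.int64(45)), (np.int64(441), np.int64(-350), np.int64(44)), (np.int64(451), np.int64(-347), np.int64(24)), (np.int64(442), np.int64(-343), np.int64(43)),
[... 1069 characters left out ...]
, np.int64(-348), np.int64(22)), (np.int64(441), np.int64(-343), np.int64(65)), (np.int64(442), np.int64(-340), np.int64(65))]
254 [(np.int64(445), np.int64(-357), np.int64(61)), (np.int64(442), np.int64(-352), np.int64(68)), (np.int64(442), np.int64(-349), np.int64(68)), (np.int64(468), np.int64(-348), np.int64(22)), (np.int64(441), np.int64(-344), np.int64(69)), (np.int64(442), np.int64(-340), np.int64(68))]
259 [(np.int64(439), np.int64(-355), np.int64(77)), (np.int64(440), np.int64(-352), np.int64(75)), (np.int64(442), np.int64(-349), np.int64(71)), (np.int64(471), np.int64(-348), np.int64(23)), (np.int64(443), np.int64(-344), np.int64(70)), (np.int64(442), np.int64(-340), np.int64(73))]
```

Run:
```python
from h import *
for n,zt in(("w1",.2143),("w2",.0175)):
    c=np.load(n+".npz");W=cloud(c);print(n,-c["R"].T@c["t"])
    m=(c["range_z"]>0)&(W[...,2]>zt+.01 if n=="w1" else W[...,2]>.026)&(np.arange(384)[:,None]<300)
    P=W[m]*1000
    i=np.argsort(P[:,2])[:400:40]
    print(P[i].round(),c["range_z"][c["range_z"]>0].min())
c=np.load("w1.npz");W=cloud(c)
for v,u in((238,165),(240,170),(245,160),(260,155),(238,350),(250,360)):print(v,u,(W[v,u]*1000).round(),c["range_z"][v,u],c["pixels"][v,u])
```

```text
w1 [ 0.38031954 -0.34615713  0.37317175]
[[ 448. -391.  243.]
 [ 458. -306.  245.]
 [ 454. -306.  246.]
 [ 457. -392.  246.]
 [ 448. -391.  247.]
 [ 440. -394.  248.]
 [ 443. -391.  248.]
 [ 458. -306.  249.]
 [ 457. -391.  249.]
 [ 439. -392.  250.]] 0.05447408
w2 [ 0.38057147 -0.34406615  0.17653148]
[[ 442. -345.   37.]
 [ 441. -348.   40.]
 [ 442. -346.   42.]
 [ 446. -339.   42.]
 [ 442. -343.   43.]
 [ 441. -349.   44.]
 [ 446. -339.   45.]
 [ 446. -334.   46.]
 [ 445. -359.   47.]
 [ 445. -355.   48.]] 0.054609336
238 165 [ 439. -392.  251.] 0.13464117 [ 4 10 11]
240 170 [ 442. -391.  247.] 0.13847949 [15 15 11]
245 160 [ 440. -392.  257.] 0.12912457 [23 22 20]
260 155 [ 441. -391.  268.] 0.11797442 [15 21 23]
238 350 [ 443. -305.  249.] 0.13657059 [16 17 17]
250 360 [ 443. -304.  261.] 0.12447542 [12 11 12]
```

The range data put the fingertips about 38 mm above the bench, roughly 31 mm higher than the reported TCP implies. I'll open, go down in careful steps while watching force, and re-check the tips by range.

```bash
python3 -m crank '[0,0,0,0,1,0,0,0,0,1,0,0,0,0,1,0,0,0,0,1,0,0,0,0,1,0,0,8,0,1,0,0,16,0,1,0,0,22,0,1,0,0,22,0,1]'
python3 - <<'E'
from h import *
from bench import arm
c=arm.read_camera("wrist");np.savez("w3.npz",**c);s=arm.observe();print(s["ee_pos"],s["contact_force"],s["width"])
W=cloud(c);r=c["range_z"]
m=(r>0)&(W[...,2]<.08)&((abs(W[...,1]+.391)<.006)|(abs(W[...,1]+.305)<.006))&(W[...,2]>.006)&(W[...,0]>.43)&(W[...,0]<.47)
P=W[m]*1000;print(P[np.argsort(P[:,2])[:300:30]].round())
E
```

```text
time: 4.42
ee_pos: [0.4526, -0.347, -0.0065]
ee_rot: [-0.067, -3.138, -0.004]
contact_force: [-0.7, 0.4, -0.3]
width: 0.0855
grip_force: 0.0
[ 0.4529509  -0.34729096 -0.00586531] [-0.35640816  0.39418168  0.06526114] 0.08551210266022351
[[ 457. -303.   22.]
 [ 447. -388.   24.]
 [ 440. -388.   24.]
 [ 445. -303.   25.]
 [ 453. -303.   26.]
 [ 447. -303.   26.]
 [ 455. -389.   27.]
 [ 451. -303.   27.]
 [ 443. -300.   28.]
 [ 446. -389.   28.]]
```

```bash
python3 -m crank '[0,0,4,0,1,0,0,7,0,1,0,0,7,0,0,0,0,7,0,0,0,0,7,0,0,0,0,7,0,0,0,0,7,0,0,0,0,7,0,0]'
```

```text
time: 5.13
ee_pos: [0.4541, -0.3485, -0.0109]
ee_rot: [0.067, 3.14, -0.001]
contact_force: [-0.2, -0.4, -0.6]
width: 0.0225
grip_force: 59.0
```

```bash
python3 -m crank '[0,0,-30,0,0,40,0,-30,0,0,80,0,-30,0,0,120,0,-30,-0.08,0,120,40,-30,-0.16,0,120,80,-30,-0.253,0,120,120,-30,-0.253,0,120,160,-30,-0.253,0,120,200,-30,-0.253,0,120,238,-30,-0.253,0]' && python3 -m crank '[0,0,0,0,0,0,0,0,0,0,0,0,0,0,0]'
python3 - <<'E'
from bench import arm
import cv2,numpy as np
s=arm.observe();print(s["contact_force"],s["ft_torque"],s["ee_pos"],s["ee_rot"])
c=arm.read_camera("top");np.savez("t2.npz",**c);a=c["pixels"][110:330,170:400,::-1]
d=arm.read_camera("wrist");np.savez("w4.npz",**d);b=d["pixels"][:,:,::-1]
cv2.imwrite("pics/t2.png",np.hstack([cv2.resize(a,(400,383),interpolation=cv2.INTER_CUBIC),cv2.resize(b,(400,383))]))
E
```

```text
time: 5.97
ee_pos: [0.3433, -0.1034, 0.0186]
ee_rot: [-0.328, 3.124, 0.0]
contact_force: [1.5, 0.0, -0.8]
width: 0.0225
grip_force: 59.2
time: 6.22
ee_pos: [0.3446, -0.1054, 0.0188]
ee_rot: [-0.332, 3.123, -0.002]
contact_force: [-0.4, -0.6, -0.6]
width: 0.0223
grip_force: 59.3
[-0.43429641 -0.63246209 -0.6490352 ] [-0.02829378  0.04768338  0.00452527] [ 0.34464014 -0.10538247  0.01881199] [-3.32105318e-01  3.12298616e+00 -1.83831870e-03]
```

View pics/t2.png

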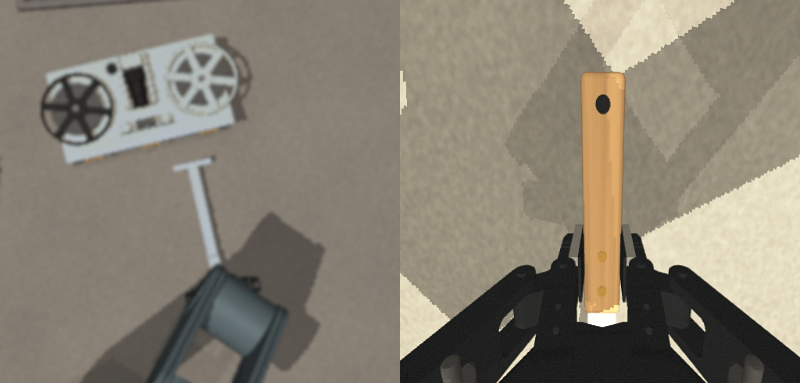

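The probe is held straight and level, with its head at crop (193,163). The scanner's front edge runs from (68,163) to (235,122). I'll measure both in this view.

Run:
```python
from h import *
c=np.load("t2.npz");W=cloud(c);px=c["pixels"];hsv=cv2.cvtColor(px,cv2.COLOR_RGB2HSV)
w=((hsv[...,1]<45)&(hsv[...,2]>140))
# probe
r=np.zeros((384,512),bool);r[196:262,262:302]=True
m=r&w;print("z head/blade",[np.round(np.nanmedian(W[m&(np.arange(384)[:,None]<b)&(np.arange(384)[:,None]>=a)][:,2])*1000,1) for a,b in((196,208),(208,225),(225,262))])
v,u=np.nonzero(m);P=np.array([ray(c,a,b,.034)[:2] for a,b in zip(u,v)])*1000
L=cv2.fitLine(P[v>212].astype(np.float32),cv2.DIST_L2,0,.01,.01).ravel();print("blade",L,np.degrees(np.arctan2(L[1],L[0])))
d=L[:2]*np.sign(L[0]);n=np.array([-d[1],d[0]]);q=P@d;print("head mean",P[q>q.max()-9].mean(0),"tip",q.max(),"centreline off",(P[q>q.max()-9]@n).mean(),L[2:]@n, "lat",(P[q>q.max()-9]@n).min(),(P[q>q.max()-9]@n).max())
# scanner deck front edge: lowest deck pixel (z 85..110) per column
k=(W[...,2]>.088)&(W[...,2]<.108)
E=[]
for u in range(212,300,4):
    vv=np.nonzero(k[120:215,u])[0]+120
    E.append(W[vv.max(),u]*1000)
E=np.array(E);L=cv2.fitLine(E[:,:2].astype(np.float32),cv2.DIST_HUBER,0,.01,.01).ravel();print("front edge",L,np.degrees(np.arctan2(-L[0],L[1])),E[::5].round())
# right end & left end on mask m
k2=k.copy();r=np.zeros_like(k);r[120:215,185:330]=True;v,u=np.nonzero(k&r);P=W[v,u,:2]*1000
for a in (11,12,12.7):
    a=np.radians(a);ex=np.array([np.cos(a),np.sin(a)]);ey=np.array([-ex[1],ex[0]])
    print(np.percentile(P@ex,[.5,99.5]),np.percentile(P@ey,[.5,99.5]))
```

```text
z head/blade [np.float64(36.3), np.float64(33.3), np.float64(35.5)]
blade [ 9.7708535e-01  2.1284787e-01  4.6090799e+02 -8.1140045e+01] 12.289296
head mean [567.35064426 -55.17918949] tip 547.6201874402919 centreline off -174.67415597810688 -177.38403 lat -213.21979555358524 -135.03594637371333
front edge [ 2.1356229e-01 -9.7692943e-01  6.0162152e+02  1.7372974e+01] -167.6688 [[572. 149.  99.]
 [587.  87. 100.]
 [599.  26.  89.]
 [613. -35.  97.]
 [626. -97. 105.]]
[590.77330762 758.49106446] [-250.96863887   52.31105904]
[590.7412389  755.15003644] [-261.74652285   39.58410625]
[589.88825945 753.18111976] [-269.67471697   31.74444265]
```

Front face is 591 mm along the 12.3° axis. The probe is parallel to it in the lane y ≈ -61 mm, with its tip 44 mm out. I'll lower it and start feeling slowly.

```bash
python3 -m crank '[-5,0,12,0,0,-12,0,22,0,0,-20,0,27,0,0,-25,0,27,0,0,-30,0,27,0,0,-34,0,27,0,0,-38,0,27,0,0,-42,0,27,0,0,-46,0,27,0,0,-50,0,27,0,0]' && python3 -m crank '[-4,0,0,0,0,-8,0,0,0,0,-12,0,0,0,0,-16,0,0,0,0,-20,0,0,0,0,-24,0,0,0,0]'; python3 -c "
from bench import arm
s=arm.observe();print(s['contact_force'],s['ft_torque'])"
```

```text
time: 7.15
ee_pos: [0.3933, -0.0946, -0.0083]
ee_rot: [-0.33, 3.124, -0.0]
contact_force: [-0.9, -0.4, -0.8]
width: 0.0228
grip_force: 59.3
time: 7.65
ee_pos: [0.4167, -0.0896, -0.0085]
ee_rot: [0.33, -3.124, -0.0]
contact_force: [0.3, 0.8, -1.3]
width: 0.0228
grip_force: 59.3
[ 0.31175113  0.80976657 -1.25777617] [0.01764548 0.10175139 0.0298387 ]
```

```bash
for i in 1 ; do python3 -m crank '[-4,0,0,0,0,-8,0,0,0,0]'; python3 -m crank '[-4,0,0,0,0,-8,0,0,0,0]';python3 -m crank '[-4,0,0,0,0,-8,0,0,0,0]';python3 -m crank '[-4,0,0,0,0,-8,0,0,0,0]';python3 -m crank '[-4,0,0,0,0,-8,0,0,0,0]'; done | egrep 'ee_pos|contact'; python3 -c "
from bench import arm
s=arm.observe();print(s['contact_force'],s['ft_torque'])"
```

```text
ee_pos: [0.4245, -0.088, -0.0085]
contact_force: [0.2, 0.4, -0.6]
ee_pos: [0.4324, -0.0863, -0.0085]
contact_force: [0.0, -0.3, -2.0]
ee_pos: [0.4402, -0.0846, -0.0085]
contact_force: [-0.1, -0.3, -0.6]
ee_pos: [0.448, -0.0829, -0.0085]
contact_force: [-0.1, -0.3, -1.3]
ee_pos: [0.4559, -0.0813, -0.0085]
contact_force: [-0.3, 0.6, -0.9]
[-0.32864384  0.61675783 -0.90516904] [-0.04935218  0.06135136  0.02958823]
```

```bash
for i in 1 ; do python3 -m crank '[-5,0,0,0,0,-10,0,0,0,0,-15,0,0,0,0]'; python3 -m crank '[-5,0,0,0,0,-10,0,0,0,0,-15,0,0,0,0]';python3 -m crank '[-5,0,0,0,0,-10,0,0,0,0,-15,0,0,0,0]';python3 -m crank '[-5,0,0,0,0,-10,0,0,0,0,-15,0,0,0,0]'; done | egrep 'ee_pos|contact'; python3 -c "
from bench import arm
s=arm.observe();print(s['contact_force'],s['ft_torque'])"
```

```text
ee_pos: [0.4707, -0.0782, -0.0085]
contact_force: [-0.2, -0.4, -1.0]
ee_pos: [0.4853, -0.075, -0.0085]
contact_force: [-0.7, 0.7, -1.2]
ee_pos: [0.4999, -0.0719, -0.0085]
contact_force: [0.1, 1.0, -1.0]
ee_pos: [0.5146, -0.0687, -0.0085]
contact_force: [-0.5, -0.2, -0.9]
[-0.46749325 -0.20684039 -0.91216734] [-0.03751226  0.05131875 -0.0702273 ]
```

```bash
cat > f.sh <<'E'
python3 -c "
from bench import arm
s=arm.observe();print(s['contact_force'].round(1),s['ft_torque'].round(2),s['ee_pos'].round(3))"
E
for i in 1 ; do python3 -m crank '[-5,5,0,0,0,-5,10,0,0,0,-5,15,0,0,0]'; sh f.sh; python3 -m crank '[0,5,0,0,0,0,10,0,0,0,0,15,0,0,0]'; sh f.sh;python3 -m crank '[0,5,0,0,0,0,10,0,0,0]'; sh f.sh; done | grep '^\['
```

```text
[ 0.6  0.4 -1.4] [0.   0.07 0.01] [ 0.516 -0.052 -0.009]
[ 0.7  0.3 -0.8] [-0.02  0.06 -0.03] [ 0.512 -0.038 -0.009]
[ 0.   0.  -1.1] [-0.06  0.05 -0.02] [ 0.51  -0.028 -0.008]
```

```bash
for i in 1 ; do python3 -m crank '[0,5,0,0,0,0,10,0,0,0]'; sh f.sh; python3 -m crank '[0,5,0,0,0,0,10,0,0,0]'; sh f.sh;python3 -m crank '[0,5,0,0,0,0,10,0,0,0]'; sh f.sh; done | grep '^\['
```

```text
[-0.3  0.3 -1.2] [ 0.02  0.08 -0.01] [ 0.508 -0.018 -0.008]
[-0.7 -0.  -1.9] [0.   0.07 0.02] [ 0.506 -0.009 -0.008]
[-0.9 -0.2 -0.8] [-0.04  0.05  0.01] [ 0.504  0.001 -0.008]
```

```bash
for i in 1 ; do python3 -m crank '[0,5,0,0,0,0,10,0,0,0]'; sh f.sh; python3 -m crank '[0,5,0,0,0,0,10,0,0,0]'; sh f.sh;python3 -m crank '[0,5,0,0,0,0,10,0,0,0]'; sh f.sh; done | grep '^\['
```

```text
[ 0.7  0.5 -1. ] [-0.01  0.12  0.  ] [ 0.502  0.011 -0.008]
[ 0.4 -1.2 -1.8] [-0.19  0.04 -0.24] [ 0.5    0.021 -0.008]
[-0.5 -1.3 -0.8] [-0.12  0.05 -0.16] [ 0.498  0.03  -0.008]
```

Contact at blade y ≈ +30: a -1.3 N side push with a yaw torque about 150 mm ahead of the grip. The flywheel therefore sits in front of the head on the +y side of the blade, so I'll pull out.

```bash
for i in 1 ; do python3 -m crank '[5,0,0,0,0,10,0,0,0,0,15,0,0,0,0,20,0,0,0,0,25,0,0,0,0,30,0,0,0,0]'; sh f.sh; python3 -m crank '[5,0,0,0,0,10,0,0,0,0,15,0,0,0,0,20,0,0,0,0,25,0,0,0,0,30,0,0,0,0]'; sh f.sh;python3 -m crank '[5,0,0,0,0,10,0,0,0,0,15,0,0,0,0,20,0,0,0,0,25,0,0,0,0,30,0,0,0,0]'; sh f.sh; done | grep '^\['
```

```text
[ 0.1 -0.1 -0.7] [ 0.07  0.07 -0.01] [ 0.468  0.023 -0.008]
[ 1.2  0.1 -2. ] [ 0.03 -0.08  0.02] [ 0.439  0.017 -0.008]
[ 1.1  0.3 -1.5] [ 0.02 -0.11 -0.03] [ 0.41   0.011 -0.008]
```

```bash
python3 -m crank '[5,0,0,0,0,10,0,0,0,0,15,0,0,0,0,20,0,0,0,0,25,0,0,0,0,30,0,0,0,0,35,0,0,0,0,40,0,0,0,0]'; sh f.sh; python3 -m crank '[5,0,0,0,0,10,0,0,0,0,15,0,0,0,0,20,0,0,0,0,25,0,0,0,0,30,0,0,0,0,35,0,0,0,0,40,0,0,0,0]'; sh f.sh
python3 - <<'E'
from bench import arm
import cv2,numpy as np
c=arm.read_camera("top");np.savez("t3.npz",**c);a=c["pixels"][110:330,170:400,::-1]
d=arm.read_camera("scene");b=d["pixels"][90:270,130:350,::-1]
cv2.imwrite("pics/t3.png",np.hstack([cv2.resize(a,(400,383),interpolation=cv2.INTER_CUBIC),cv2.resize(b,(400,383))]))
E
```

```text
time: 13.32
ee_pos: [0.3706, 0.0028, -0.0085]
ee_rot: [-0.33, 3.124, -0.0]
contact_force: [1.7, 0.0, -1.4]
width: 0.0225
grip_force: 59.3
[ 1.7  0.  -1.4] [ 0.02 -0.05  0.04] [ 0.371  0.003 -0.008]
time: 13.98
ee_pos: [0.3315, -0.0056, -0.0085]
ee_rot: [-0.33, 3.124, -0.0]
contact_force: [0.6, -0.0, -1.8]
width: 0.0225
grip_force: 59.3
[ 0.6 -0.  -1.8] [-0.01 -0.1  -0.05] [ 0.331 -0.006 -0.008]
```

View pics/t3.png

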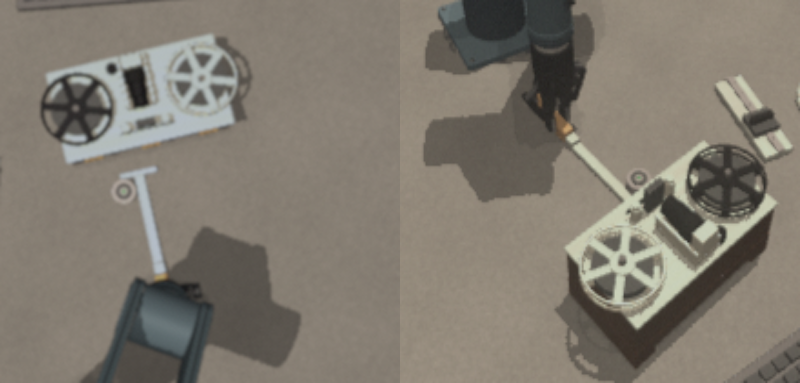

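The flywheel is out, at crop (123,191), nestled beside the blade in front of the head at (138,172). I'll pull a little further, set the probe down and release it.

```bash
python3 -m crank '[6,0,0,0,0,12,0,0,0,0,16,0,0,0,0,16,0,1,0,0,16,0,2,0,0,16,0,2.5,0,0,16,0,2.5,0,0]'; python3 -m crank '[0,0,0,0,1,0,0,0,0,1,0,0,0,0,1,0,0,0,0,1,0,0,0,0,1,0,0,-10,0,1,0,0,-40,0,1,0,0,-80,0,1,0,0,-110,0,1,0,0,-110,0,1]'
python3 - <<'E'
from h import *
from bench import arm
c=arm.read_camera("top");np.savez("t4.npz",**c);a=c["pixels"][110:330,170:400,::-1]
d=arm.read_camera("wrist");b=d["pixels"][:,:,::-1]
cv2.imwrite("pics/t4.png",np.hstack([cv2.resize(a,(400,383),interpolation=cv2.INTER_CUBIC),cv2.resize(b,(400,383))]))
W=cloud(c);k=(W[...,2]>.012)&(W[...,2]<.03);k[:208]=0;k[240:]=0;k[:,:228]=0;k[:,252:]=0
P=W[k]*1000;print("flywheel?",k.sum(),P.mean(0),np.ptp(P,axis=0))
a=np.radians(12.3);ex=np.array([np.cos(a),np.sin(a)]);ey=np.array([-ex[1],ex[0]])
print("scanner frame",P[:,:2].mean(0)@ex-671.5,P[:,:2].mean(0)@ey+115)
E
```

```text
time: 14.67
ee_pos: [0.3162, -0.0088, -0.011]
ee_rot: [0.33, -3.124, -0.0]
contact_force: [-2.0, -0.6, 2.5]
width: 0.0226
grip_force: 59.7
time: 15.5
ee_pos: [0.32, -0.0102, 0.1039]
ee_rot: [-0.329, 3.115, -0.008]
contact_force: [0.2, -0.4, -0.1]
width: 0.0853
grip_force: 0.0
flywheel? 159 [502.36690219  61.9453592   20.26641052] [57.78813353 51.44631861 17.51084449]
scanner frame -167.46839766996703 68.50402383450698
```

View pics/t4.png

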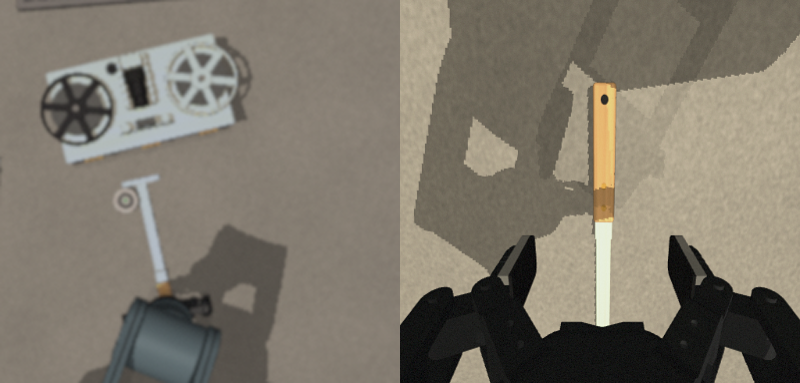

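The flywheel lies flat at about x = -167, y = +68 mm in the scanner frame. The probe lies flat and clear with its head at crop (138,181), and the gripper is open above it.

```bash
python3 -m crank '[0,0,0,0,1,0,0,0,0,1,0,0,0,0,1]' && python3 -c "
from bench import arm
print(arm.close_job())"
```

```text
time: 15.85
ee_pos: [0.3151, -0.0084, 0.0978]
ee_rot: [0.329, -3.121, -0.002]
contact_force: [-0.2, -0.4, -0.3]
width: 0.0854
grip_force: 0.0
the job is handed in; nothing more can be done
None
```

The flywheel is out on the bench, its centre about 87 mm ahead of the scanner's front face; the probe lies flat and clear, nothing else was touched as far as I could tell, and I handed the job in at about 16 s (no verdict was returned).

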